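# Present a shaft collar on the spindle flat for the fixed air screwdriver

## Robot

A 6-joint arm with a two-finger parallel gripper is mounted at the origin on the work surface. World frame = base frame: x ahead of the robot, y to its left, z up, the work surface at z = 0. Lengths are in m, angles in degrees, forces in N, time in s.
With the tool pointing down it reaches from about 0.325 to 0.775 m from the base axis. Payload 5.5 kg.
Tool frame: the origin (TCP) lies at the very end of the fingers, on their centre line; the grasp point (between the pads) lies 19 mm behind it (r.pinch_z is the distance from the TCP to the grasp point, in m); z points along the fingers, y is the line along which they close (so a half turn about z gives the same grasp; the last joint's range is limited). The gripper opens to 88 mm and grips with 3 to 60 N. Pads are 20 mm wide; open, the fingers measure 115 mm over their backs; the gripper's body (75 mm by 178 mm) begins 61 mm behind the grasp point.
Start: joints at [63.272, 5.22, 70.514, -0, 104.267, -3.249], TCP at [0.239, 0.55, 0.223] pointing down, gripper open.
Joint ranges: [-164.24, 164.24], [-49.07, 125.15], [9.68, 141.18], [-86.29, 266.29], [3.28, 154.24], [-151.56, 151.56]. Speed limits (degrees/s): [147.25, 147.25, 172.46, 180, 180, 180].

## Interface

Orientations are given as a 3x3 rotation matrix whose columns are the frame's x, y, z axes.
In Python, from rig import r gives the robot as it stands.
- The arm moves only by the tool play_rows, never from a script. Its argument "series" is a list of rows, each a list of 7 numbers: the shift along the tool's x, y, z in m, then the turn, a rotation vector about the tool's x, y, z in rad, then the closure in counts, from 0 (fully open) to 255 (shut). A call has 1 to 8 rows; each row shifts and turns the commanded pose from where the row before left it, along the tool's axes as they then stand; what a row does not reach is not made up. A row lasts 1/12 s, in which the tool goes at most 41.7 mm and 7.16 degrees, less where a joint would pass 70% of its speed; a pose out of reach is approached as far as the arm can. A call with a gripper value outside its range is refused whole. The fingers move at their own pace and stop on an object; the grip force is fixed at half the most. Time passes only in rows, so rows that do not move let the fingers close. It gives the time, the measured TCP pose, the force, the opening and the grip force at its end, in the units of the state.
- r.observe(): the state, without advancing time (a new reading comes with each control period).
- r.read_camera(name): name is "scene" or "top"; returns a dict with "frame" (384x512x3 uint8, red, green, blue), "z_map" (384x512 float32, m along the optical axis (not along the pixel's ray), 0 where there is no reading), "mtx" (3x3 intrinsics, pixels), "eye" and "orientation" of the camera in the world. Camera axes: x right, y down, z forward; pixel columns grow to the right and rows downward; lengths in m; the calibration is good to about 2 mm. A picture is of the moment at which its call begins.
- r.finish_job(): hands the job in; it is judged then, once.
The state is a dict: "t": time; "joint_pos": joint angles; "dq": joint speeds; "effort": joint torques, N m; "tcp_pos": TCP position; "tcp_rot": TCP orientation; "contact_force": force on the tool from outside, world axes, zero at the start; "wrist_torque": the same for the moment, N m; "grip_width": finger opening in m; "finger_force": force on a finger pad.
Only numpy, scipy, OpenCV 4.12 (cv2) and the standard library are available. Lean on these libraries where they do the work, as an engineer would, in place of code of your own. Each camera call takes 0.05 s, during which the arm holds its last target. There are 200 camera calls.

## Task

Pinch the free end of the upright spindle so that a finger lies flat on its blue milled flat, and turn it until the flat squarely faces the bit of the fixed air screwdriver. Then take the dark steel collar from the mat, slide it down over the spindle end with its brass set screw over the flat, pointing straight at the bit and level with it, and finish holding it level there in the gripper, clear of the shoulder below, so that the screw can be driven. Do not knock the screwdriver, and leave the other things on the bench where they are.

Things in the scene. Friction and masses are not known exactly. Their poses are not given: they have to be found in the camera images.
- seat (a point): point on the spindle's vertical axis, 90 mm above the bench, level with the screwdriver bit: the centre of the collar belongs here. x points horizontally at the bit, z up. It does not turn with the spindle
- fixture: the bolted-down screwdriving fixture: base plate 430 x 130 x 12 mm with a blue flange bearing (108 mm square up to 25 mm above the bench, round housing of radius 44 narrowing to 39 mm up to 50 mm, steel insert of radius 24 mm up to 56 mm), then the spindle's shoulder of radius 18 mm up to 62 mm. Origin on the bench on the spindle axis, x towards the screwdriver, z up
- bit_tip (a point): tip of the bit of the green air screwdriver, which lies level in its cradle and aims at the spindle: 80 mm from the spindle axis, 90 mm above the bench. Bit of radius 4 mm, chuck of radius 7 then 12 mm up to 130 mm from the axis, then the body of radius 18 mm (clamp rings 21.5 mm). It stays retracted
- driver: the air screwdriver itself, fixed to the fixture; its origin is on the spindle axis at bench height, x along the screwdriver away from the spindle, z up
- spindle_top (a point): centre of the spindle's free end, 122 mm above the bench, 3 mm chamfer. The spindle, 28 mm in diameter, is upright, turns on its vertical axis without a stop against a drag of 0.06 N m, and stays where it is left. A yellow stripe on the end face runs from the centre to the flat. Its axes turn with it: x out of the flat, z up
- flat: the milled flat of the spindle, painted blue, 20 mm wide, from 72 to 118 mm above the bench and 9.5 mm from the axis, so the spindle measures 23.5 mm from flat to back and 28 mm elsewhere. Origin at the middle of the flat, 95 mm above the bench; x points straight out of the flat, z up
- spindle (a joint): angle of the spindle, rad: 0 when the flat faces the bit, growing counterclockwise seen from above (a whole turn more or less is the same place)
- mat: cork mat 310 x 150 x 3 mm on the bench, fixed; the collar, pulley and spacer stand on it. Origin at the centre of its underside, x along its length, z up
- collar: dark steel shaft collar: ring 54 mm outside, bore 30.6 mm, 20 mm high, about 0.25 kg, lying on the mat bore up. Origin at the centre of its underside, z up, x from the axis along its brass set screw (8 mm thick, 10 mm above the underside, standing 8 mm proud of the rim). A yellow stripe on the top face lies above the screw
- collar_mid (a point): centre of the collar, on its axis, 10 mm above its underside; axes as the collar's
- screw_head (a point): outer end of the collar's brass set screw, 35 mm from the collar's axis, 10 mm above its underside; axes as the collar's
- pulley: aluminium toothed belt pulley, 57 mm in diameter, 22 mm high, standing on the mat; origin at the centre of its underside. Not needed
- spacer: brass spacer tube, 42 mm in diameter, 30 mm high, standing on the mat; origin at the centre of its underside. Not needed
- hexkey: T-handle hex key lying on the bench, red handle 102 mm long along its x, blade 150 mm long along its y; origin on the bench under the middle of the handle. Not needed
- oiler: white oil bottle with a red cap, 44 mm in diameter, 120 mm high; origin at the centre of its underside. Not needed
- rivet_bin: open red bin of brass rivets, 130 x 170 x 75 mm; origin at the centre of its underside. Not needed
- hammer: small hammer with a wooden handle lying on the bench, 260 mm long along its x, head 80 mm wide at the +x end; origin on the bench under its middle. Not needed

How it is judged (in metres and radians):
On the way, in this order (a step that is already met when the one before it is completed fails the run):
1. the spindle is pinched with a finger bearing on its flat, and the flat faces the bit within 10 degrees (contact force between the fingers and flat above 1.5 N and angle between the x axis of flat and the x axis of seat, either way round below 0.17 rad and x of flat in the frame of seat above 0 m), for 0.3 s.
2. the collar is over the spindle end (horizontal distance between collar_mid and seat below 0.006 m and z of collar_mid in the frame of seat below 0.026 m), for 0.1 s.
At the end, for the whole second after the job is handed in: Flat faces the bit within 0.17 rad; collar around the spindle, centre within 6 mm of the seat sideways and 5 mm in height, level within 0.1 rad, set screw aimed at the bit within 0.17 rad and at the flat within 0.2 rad; gripped by the fingers with over 3 N, still (angle between the x axis of each of flat, collar and the x axis of seat, either way round below 0.17 rad and x of flat in the frame of seat above 0 m and horizontal distance between collar_mid and seat below 0.006 m and z of collar_mid in the frame of seat between -0.005 and 0.005 m and angle between the x axis of collar and the x axis of flat, either way round below 0.2 rad and x of screw_head in the frame of seat above 0.02 m and angle between collar's own z axis and vertical below 0.1 rad and contact force between the fingers and collar above 3 N and linear speed of collar below 0.02 m/s); the arm keeps its last pose, push and grip.
It fails at once if the air screwdriver is knocked (over 12 N by the robot or the collar) (contact force between any of the arm, the fingers, collar and driver above 12 N).
It fails at once if one of the other things on the bench is pushed more than 25 mm (distance of any of pulley, spacer, hexkey, oiler, rivet_bin, hammer from where it was at the start of the episode above 0.025 m).
It also fails if it takes over 51 s, if anything falls off the work surface, if the arm or the gripper's body presses on something with over 40 N, if the wrist force passes 120 N, or if a joint passes its speed limit or range.

## Working session

There is one attempt and no reset: what is moved stays moved. The work goes in short steps, Python scripts to look and compute and a tool call to move; the robot and the scene stay as the last step left them, time stands still between calls to the robot, and variables do not carry over. Pictures are saved under pics/ and viewed, at most 10 in all, crops included, and the job is handed in when it is done.

Besides the shell and the picture viewer there is one more tool, called by a JSON object that holds its "op" and its "data", one argument or row to a line. play_rows: Moves the arm, as the interface text tells. Its arguments: {"type":"object","properties":{"series":{"type":"array","items":{"type":"array","items":{"type":"number"}}}},"required":["series"]}

```bash
mkdir -p pics; ls; python3 - <<'E'
from rig import r
import cv2,numpy as np
for n in("scene","top"):
    c=r.read_camera(n); np.savez(f"{n}0.npz",**c)
    cv2.imwrite(f"pics/{n}0.png",cv2.cvtColor(c["frame"],cv2.COLOR_RGB2BGR)); print(n,c["mtx"],c["eye"],c["orientation"])
print(r.observe(),r.pinch_z)
E
```

```text
pics
scene [[472.1526258    0.         259.72886052]
 [  0.         472.1526258  182.92866308]
 [  0.           0.           1.        ]] [ 1.23627674 -0.38311969  0.77645503] [[ 0.67685059  0.44988027 -0.58264999]
 [ 0.73579164 -0.43712689  0.51723375]
 [-0.02199872 -0.77879896 -0.62688774]]
top [[469.13249536   0.         252.52705507]
 [  0.         469.13249536 189.8704749 ]
 [  0.           0.           1.        ]] [0.43153117 0.21953046 1.17147676] [[ 0.01978119 -0.98942176  0.14371252]
 [-0.99958371 -0.02259097 -0.0179458 ]
 [ 0.02100257 -0.14329771 -0.98945675]]
{'t': 0.1, 'joint_pos': array([ 6.32716830e+01,  5.26019374e+00,  7.05761325e+01,  1.05828310e-03,
        1.04266310e+02, -3.24919110e+00]), 'dq': array([ 0.1774423 , -0.06523994, -0.14397547, -0.03082048, -0.02471546,
        0.16165279]), 'effort': array([ 1.53383371e-03, -4.47853482e+01, -4.07571352e+01,  6.99572498e-02,
        2.84544291e-02, -8.49723415e-05]), 'tcp_pos': array([0.23892881, 0.55008243, 0.22159397]), 'tcp_rot': array([[-9.17207045e-01,  3.98410042e-01, -8.21662374e-04],
       [ 3.98410872e-01,  9.17205671e-01, -1.59188333e-03],
       [ 1.19411082e-04, -1.78744583e-03, -9.99998395e-01]]), 'contact_force': array([-0.29011765,  0.27930706, -0.14696183]), 'wrist_torque': array([-0.0018207 , -0.00546061, -0.02807123]), 'finger_force': 0.0, 'grip_width': 0.0875094907150489} 0.0187
```

View pics/top0.png

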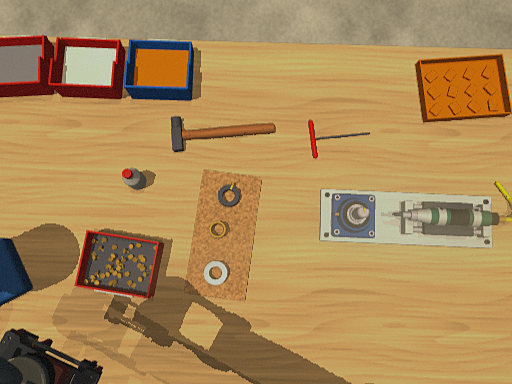

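View pics/scene0.png

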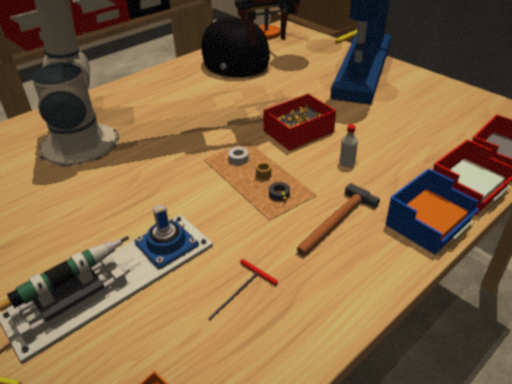

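Top view: spindle end at about (357,213), driver to its right along the row, collar at (229,194) with the screw pointing up at (234,186); spacer (219,229), pulley (216,272). Now enlarge the parts that matter and measure.

```bash
cat > h.py <<'E'
import numpy as np,cv2
def load(n): return dict(np.load(n))
def ray(c,u,v,z):
    d=c["orientation"]@np.linalg.inv(c["mtx"])@np.array([u,v,1.]); e=c["eye"]
    return e+d*(z-e[2])/d[2]
def proj(c,p):
    q=c["mtx"]@(c["orientation"].T@(np.asarray(p)-c["eye"])); return q[:2]/q[2]
def cloud(c):
    h,w=c["z_map"].shape; u,v=np.meshgrid(np.arange(w),np.arange(h))
    P=np.stack([u,v,np.ones_like(u)],-1)@np.linalg.inv(c["mtx"]).T*c["z_map"][...,None]
    return P@c["orientation"].T+c["eye"]
E
python3 - <<'E'
from h import *
a=load("top0.npz");b=load("scene0.npz")
def crop(c,x,y,w,h,s): return cv2.resize(c["frame"][y:y+h,x:x+w],None,fx=s,fy=s,interpolation=cv2.INTER_CUBIC)
t=crop(a,325,183,50,62,6)[:300]; 
im=np.hstack([crop(a,325,188,50,50,8)[:, :400],crop(a,205,170,50,50,8)])
im2=np.hstack([crop(b,130,195,50,25,8),crop(b,260,175,50,25,8)])
cv2.imwrite("pics/c0.png",cv2.cvtColor(np.vstack([im,im2]),cv2.COLOR_RGB2BGR))
P=cloud(a)
# masks
hsv=cv2.cvtColor(a["frame"],cv2.COLOR_RGB2HSV)
v,u=np.mgrid[:384,:512]
def win(x0,x1,y0,y1): return (u>=x0)&(u<x1)&(v>=y0)&(v<y1)
m=win(335,380,195,235)&(P[...,2]>.112); print("spindle top",m.sum(),P[m].mean(0),P[m].min(0),P[m].max(0))
m=win(205,255,172,212)&(P[...,2]>.017); print("collar",m.sum(),P[m].mean(0),P[m].min(0),P[m].max(0))
g=win(380,512,190,245)&(P[...,2]>.085); print("driver",g.sum(),np.polyfit(P[g][:,1],P[g][:,0],1),P[g].min(0),P[g].max(0))
# white plate corners by mask
pl=(win(310,505,180,255)&(hsv[...,1]<45)&(hsv[...,2]>140)).astype(np.uint8)
cn=max(cv2.findContours(pl,0,2)[0],key=cv2.contourArea); box=cv2.boxPoints(cv2.minAreaRect(cv2.convexHull(np.vstack([c for c in cv2.findContours(pl,0,2)[0] if len(c)>20]))))
for p in box: print(p,ray(a,*p,.012))
E
```

```text
spindle top 122 [ 0.53223914 -0.02942819  0.19823774] [ 0.43153117 -0.06391513  0.11275649] [0.5532737  0.21953046 1.17147676]
collar 276 [0.57937688 0.25676935 0.06824535] [0.43153117 0.21953046 0.0170897 ] [0.61784779 0.28388271 1.17147676]
driver 1540 [-0.11178808  0.50472712] [ 0.43153117 -0.40665661  0.0852059 ] [0.55780783 0.21953046 1.17147676]
[318.78317 239.87926] [0.47902694 0.03257459 0.012     ]
[321.06015 188.64714] [0.60695796 0.02678411 0.012     ]
[490.65848 196.18483] [ 0.59756401 -0.40191324  0.012     ]
[488.3815  247.41695] [ 0.46910229 -0.38931576  0.012     ]
```

View pics/c0.png

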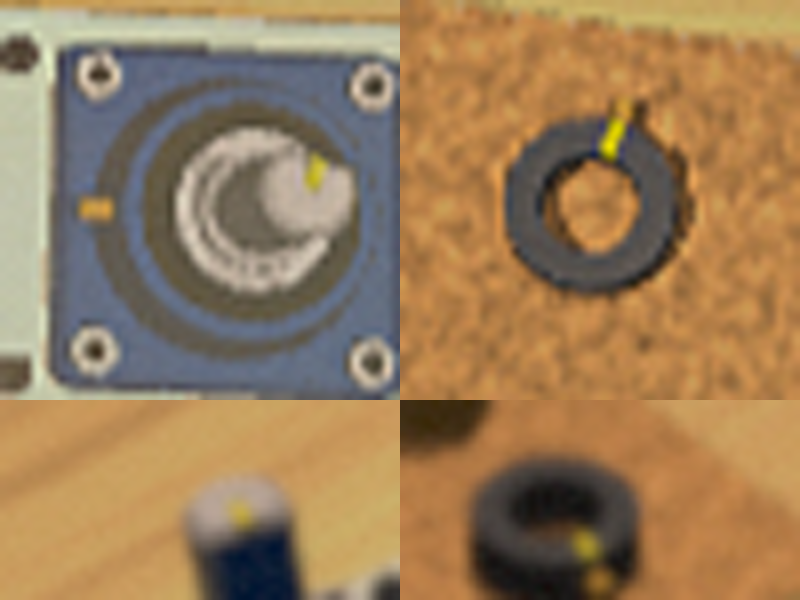

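The crop shows the spindle's flat facing up-right (stripe at crop (317,172), end-face centre about (307,192)), and the collar's stripe and screw also up-right (625,105) from its centre (597,205). I'll refine these numerically.

```bash
cat >> h.py <<'E'
v_,u_=np.mgrid[:384,:512]
def win(x0,x1,y0,y1): return (u_>=x0)&(u_<x1)&(v_>=y0)&(v_<y1)
def circ(c,m,z):
    """min enclosing circle of masked pixels cast on plane z"""
    Q=np.array([ray(c,u,v,z)[:2] for v,u in np.argwhere(m)],np.float32)
    (x,y),R=cv2.minEnclosingCircle(Q*1000); return x/1000,y/1000,R/1000,Q.mean(0)
E
python3 - <<'E'
from h import *
for n,ws,wc in(("top0.npz",(340,380,195,235),(205,255,172,212)),("scene0.npz",(140,185,195,240),(262,300,172,210))):
    c=load(n); ok=c["z_map"]>0; P=cloud(c); hsv=cv2.cvtColor(c["frame"],cv2.COLOR_RGB2HSV)
    yel=(hsv[...,0]>24)&(hsv[...,0]<36)&(hsv[...,1]>120)&(hsv[...,2]>120)
    print(n)
    m=ok&win(*ws)&(P[...,2]>.117)&(P[...,2]<.13); print("spin",m.sum(),np.median(P[m][:,2]),circ(c,m,.122))
    m=yel&win(*ws)&(P[...,2]>.11); print("stripe",m.sum(),[ray(c,u,v,.122).round(4) for v,u in np.argwhere(m)])
    m=ok&win(*wc)&(P[...,2]>.019)&(P[...,2]<.03)&~yel&(hsv[...,2]<120); print("collar",m.sum(),np.median(P[m][:,2]),circ(c,m,.023))
    m=yel&win(*wc); q=np.argwhere(m); print("cstripe",m.sum(),np.mean([ray(c,u,v,.023) for v,u in q],0))
c=load("top0.npz");P=cloud(c);ok=c["z_map"]>0;hsv=cv2.cvtColor(c["frame"],cv2.COLOR_RGB2HSV)
g=ok&win(410,495,195,245)&(P[...,2]>.095); A=P[g]
X=[];Y=[]
for y in np.arange(-.36,-.18,.01):
    s=A[abs(A[:,1]-y)<.005]
    if len(s)>4: X.append((s[:,0].min()+s[:,0].max())/2);Y.append(y);print(y.round(3),X[-1].round(4),np.ptp(s[:,0]).round(3),s[:,2].max().round(3))
k=np.polyfit(Y,X,1);print(k,"axis x at y=-.05:",np.polyval(k,-.05))
# plate edges
for y in np.arange(-.35,.02,.05):
    p=[]
    for x in np.arange(.45,.64,.0005):
        u,v=proj(c,(x,y,.012)); p.append(hsv[int(round(v)),int(round(u)),1]<60)
    p=np.arange(.45,.64,.0005)[np.array(p)]; print("plate",y,p.min(),p.max(),(p.min()+p.max())/2)
# flange blue
m=win(325,385,185,245)&(hsv[...,0]>105)&(hsv[...,0]<125)&(hsv[...,1]>60)
q=np.argwhere(m)[:,::-1].astype(np.float32);r_=cv2.minAreaRect(q);print(r_,ray(c,*r_[0],.025))
E
```

```text
top0.npz
spin 102 0.12134064025614388 (0.541469482421875, -0.049844234466552735, 0.013883285522460938, array([ 0.5401994 , -0.04950777], dtype=float32))
stripe 8 [array([ 0.5506, -0.0522,  0.122 ]), array([ 0.5483, -0.0522,  0.122 ]), array([ 0.5484, -0.0545,  0.122 ]), array([ 0.546 , -0.0499,  0.122 ]), array([ 0.5461, -0.0522,  0.122 ]), array([ 0.5437, -0.0499,  0.122 ]), array([ 0.5438, -0.0521,  0.122 ]), array([ 0.5415, -0.0521,  0.122 ])]
collar 223 0.02257352280499747 (0.58482861328125, 0.25826986694335935, 0.02708621406555176, array([0.58377326, 0.25805613], dtype=float32))
cstripe 10 [0.60480572 0.25186327 0.023     ]
scene0.npz
spin 98 0.12142218314456749 (0.5435181274414063, -0.05249358367919922, 0.015175747871398925, array([ 0.5431108 , -0.05154108], dtype=float32))
stripe 0 []
collar 192 0.022908200203122953 (0.560404052734375, 0.2624210205078125, 0.055051700592041015, array([0.57779455, 0.25913027], dtype=float32))
cstripe 2 [0.6067891  0.25161504 0.023     ]
-0.36 0.5355 0.026 0.108
-0.35 0.5342 0.033 0.11
-0.34 0.534 0.032 0.113
-0.33 0.535 0.035 0.112
-0.32 0.5353 
[... 364 characters left out ...]
t y=-.05: 0.5422006126015841
plate -0.35 0.47100000000000003 0.5980000000000001 0.5345000000000001
plate -0.3 0.47250000000000003 0.5995000000000001 0.536
plate -0.25 0.47350000000000003 0.6005000000000001 0.5370000000000001
plate -0.2 0.47250000000000003 0.6020000000000001 0.53725
plate -0.15000000000000002 0.47400000000000003 0.6035000000000001 0.5387500000000001
plate -0.10000000000000003 0.47550000000000003 0.6050000000000002 0.5402500000000001
plate -0.050000000000000044 0.47700000000000004 0.6065000000000002 0.5417500000000001
plate -5.551115123125783e-17 0.47850000000000004 0.6075000000000002 0.5430000000000001
((353.5, 214.5), (41.0, 41.0), 90.0) [ 0.5424584  -0.05110173  0.025     ]
```

{"op": "play_rows", "data": {
  "series": [
    [-0.03, -0.025, 0, 0, 0, 0, 0],
    [-0.03, -0.025, 0, 0, 0, 0, 0],
    [-0.03, -0.025, 0, 0, 0, 0, 0],
    [-0.03, -0.025, 0, 0, 0, 0, 0],
    [-0.03, -0.025, 0, 0, 0, 0, 0],
    [-0.03, -0.025, 0, 0, 0, 0, 0],
    [-0.03, -0.025, 0, 0, 0, 0, 0],
    [-0.03, -0.025, 0, 0, 0, 0, 0]
  ]
}}

```text
t: 0.77
tcp_pos: [0.3797, 0.2695, 0.2223]
tcp_rot: [[-0.917, 0.398, -0.0], [0.398, 0.917, -0.0], [0.0, -0.0, -1.0]]
contact_force: [1.0, -0.0, -0.3]
grip_width: 0.0875
finger_force: 0.0
```

{"op": "play_rows", "data": {
  "series": [
    [-0.03, -0.025, 0, 0, 0, 0, 0],
    [-0.03, -0.025, 0, 0, 0, 0, 0],
    [-0.03, -0.025, 0, 0, 0, 0, 0],
    [-0.03, -0.025, 0, 0, 0, 0, 0],
    [-0.03, -0.025, 0, 0, 0, 0, 0],
    [-0.03, -0.025, 0, 0, 0, 0, 0],
    [-0.03, -0.025, 0, 0, 0, 0, 0],
    [-0.03, -0.025, 0, 0, 0, 0, 0]
  ]
}}

```text
t: 1.43
tcp_pos: [0.5203, -0.0097, 0.2223]
tcp_rot: [[-0.917, 0.399, -0.0], [0.399, 0.917, 0.0], [0.0, -0.0, -1.0]]
contact_force: [0.8, 0.7, 1.4]
grip_width: 0.088
finger_force: 0.0
```

{"op": "play_rows", "data": {
  "series": [
    [0, 0, 0, 0, 0, 0.12, 0],
    [0, 0, 0, 0, 0, 0.12, 0],
    [0, 0, 0, 0, 0, 0.12, 0],
    [0, 0, 0, 0, 0, 0.12, 0],
    [0, 0, 0, 0, 0, 0.12, 0],
    [0, 0, 0, 0, 0, 0.12, 0],
    [0, 0, 0, 0, 0, 0.12, 0],
    [0, 0, 0, 0, 0, 0.12, 0]
  ]
}}

```text
t: 2.1
tcp_pos: [0.5198, -0.0078, 0.2221]
tcp_rot: [[-0.194, 0.981, -0.001], [0.981, 0.194, 0.0], [0.0, -0.001, -1.0]]
contact_force: [0.7, -0.4, -0.1]
grip_width: 0.0878
finger_force: 0.0
```

{"op": "play_rows", "data": {
  "series": [
    [0, 0, 0, 0, 0, 0.12, 0],
    [0, 0, 0, 0, 0, 0.12, 0],
    [0, 0, 0, 0, 0, 0.12, 0],
    [0, 0, 0, 0, 0, 0.12, 0],
    [0, 0, 0, 0, 0, 0.07, 0],
    [0, 0, 0, 0, 0, 0, 0]
  ]
}}

```text
t: 2.6
tcp_pos: [0.5198, -0.0078, 0.2221]
tcp_rot: [[0.344, 0.939, -0.001], [0.939, -0.344, 0.0], [-0.0, -0.001, -1.0]]
contact_force: [-0.5, -0.0, -0.5]
grip_width: 0.0874
finger_force: 0.0
```

```bash
cat >> h.py <<'E'
def delta(o,p,yaw):
    """tool-frame shift to p, and turn about tool z (rad) to bring tool y to yaw (deg)"""
    R=o["tcp_rot"]; y=np.degrees(np.arctan2(R[1,1],R[0,1]))
    tilt=np.cross(R[:,2],[0,0,-1])
    print("t",round(o["t"],2),"tcp",o["tcp_pos"].round(4),"yaw",y.round(2),"shift",(R.T@(np.asarray(p)-o["tcp_pos"])).round(4),"turn",np.radians((y-yaw+180)%360-180).round(4),"tilt(tool)",(R.T@tilt).round(4),"F",o["contact_force"].round(1),"w",round(o["grip_width"],4),"ff",round(o["finger_force"],1),"j",o["joint_pos"].round(1))
E
python3 - <<'E'
from h import *
from rig import r
delta(r.observe(),(.5399,-.0497,.2),-20)
E
```

```text
t 2.6 tcp [ 0.5198 -0.0078  0.2221] yaw -20.14 shift [-0.0324  0.0334  0.0221] turn -0.0024 tilt(tool) [-0.001   0.0002  0.    ] F [-0.5 -0.  -0.5] w 0.0874 ff 0.0 j [ -4.6  -7.1  82.8   0.  104.4  15.5]
```

{"op": "play_rows", "data": {
  "series": [
    [-0.016, 0.017, 0, 0, 0, 0, 0],
    [-0.0164, 0.0164, 0, 0, 0, 0, 0],
    [0, 0, 0.035, 0, 0, 0, 0],
    [0, 0, 0.035, 0, 0, 0, 0],
    [0, 0, 0.035, 0, 0, 0, 0],
    [0, 0, 0.034, 0, 0, 0, 0],
    [0, 0, 0, 0, 0, 0, 100],
    [0, 0, 0, 0, 0, 0, 130]
  ]
}}

```text
t: 3.27
tcp_pos: [0.5387, -0.0494, 0.0818]
tcp_rot: [[0.34, 0.94, -0.005], [0.94, -0.34, 0.001], [-0.001, -0.005, -1.0]]
contact_force: [0.1, -0.8, 1.4]
grip_width: 0.0779
finger_force: 0.0
```

{"op": "play_rows", "data": {
  "series": [
    [0, 0, 0, 0, 0, 0, 160],
    [0, 0, 0, 0, 0, 0, 190],
    [0, 0, 0, 0, 0, 0, 220],
    [0, 0, 0, 0, 0, 0, 255],
    [0, 0, 0, 0, 0, 0, 255],
    [0, 0, 0, 0, 0, 0, 255]
  ]
}}

```text
t: 3.77
tcp_pos: [0.5406, -0.0497, 0.0844]
tcp_rot: [[0.342, 0.94, 0.001], [0.94, -0.342, -0.0], [0.0, 0.001, -1.0]]
contact_force: [0.9, 0.3, -0.5]
grip_width: 0.0377
finger_force: 0.0
```

```bash
python3 - <<'E'
from h import *
from rig import r
c=r.read_camera("scene");np.savez("s1.npz",**c)
f=c["frame"][150:270,100:230];cv2.imwrite("pics/s1.png",cv2.cvtColor(cv2.resize(f,None,fx=5,fy=5,interpolation=2),4))
delta(r.observe(),(.5399,-.0497,.083),-20);print(r.observe()["wrist_torque"])
E
```

```text
t 3.82 tcp [ 0.5405 -0.0497  0.0841] yaw -19.99 shift [-0.0002 -0.0005  0.0011] turn 0.0002 tilt(tool) [ 0.0007 -0.0001  0.    ] F [-0.2 -0.3 -0.8] w 0.0339 ff 0.0 j [-8.8 -2.7 92.6 -0.  90.1 11.1]
[-0.05375759  0.07300713  0.03639549]
```

View pics/s1.png

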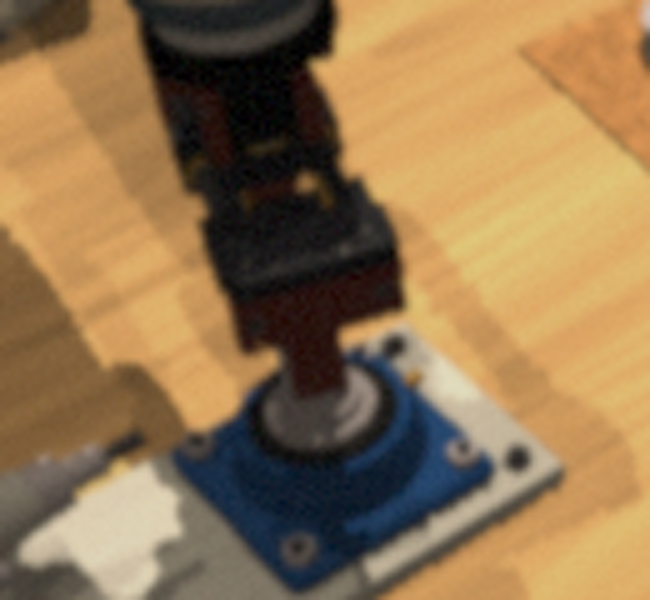

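The picture shows a finger straddling the spindle in front of the flat at (315,350); the gripper is still closing.

{"op": "play_rows", "data": {
  "series": [
    [0, 0, 0, 0, 0, 0, 255],
    [0, 0, 0, 0, 0, 0, 255],
    [0, 0, 0, 0, 0, 0, 255],
    [0, 0, 0, 0, 0, 0, 255],
    [0, 0, 0, 0, 0, 0, 255]
  ]
}}

```text
t: 4.23
tcp_pos: [0.5392, -0.0493, 0.0837]
tcp_rot: [[0.342, 0.94, -0.003], [0.94, -0.342, 0.001], [-0.0, -0.003, -1.0]]
contact_force: [-4.5, 0.9, 3.4]
grip_width: 0.0241
finger_force: 30.0
```

```bash
python3 - <<'E'
from h import *
from rig import r
delta(r.observe(),(.5399,-.0497,.083),-20);print(r.observe()["wrist_torque"])
E
```

```text
t 4.23 tcp [ 0.5392 -0.0493  0.0837] yaw -19.98 shift [-0.0002  0.0008  0.0007] turn 0.0003 tilt(tool) [-0.0028  0.0002  0.    ] F [-4.5  0.9  3.4] w 0.0241 ff 30.0 j [-8.8 -2.7 92.6  0.  90.2 11.1]
[0.23809201 0.95060975 0.06831798]
```

{"op": "play_rows", "data": {
  "series": [
    [0.0002, 0, 0, 0, 0, 0.1, 255],
    [0.0002, 0, 0, 0, 0, 0.1, 255],
    [0.0002, 0, 0, 0, 0, 0.1, 255],
    [0.0002, 0, 0, 0, 0, 0.1, 255],
    [0.0002, 0, 0, 0, 0, 0.1, 255],
    [0.0002, 0, 0, 0, 0, 0.1, 255],
    [0.0002, 0, 0, 0, 0, 0.1, 255],
    [0.0002, 0, 0, 0, 0, 0.1, 255]
  ]
}}

```text
t: 4.9
tcp_pos: [0.5398, -0.0479, 0.0837]
tcp_rot: [[0.914, 0.405, -0.004], [0.405, -0.914, 0.001], [-0.003, -0.003, -1.0]]
contact_force: [-7.2, 1.6, 4.9]
grip_width: 0.0234
finger_force: 30.0
```

{"op": "play_rows", "data": {
  "series": [
    [0.0002, 0, 0, 0, 0, 0.1, 255],
    [0.0002, 0, 0, 0, 0, 0.1, 255],
    [0.0002, 0, 0, 0, 0, 0.1, 255],
    [0.0002, 0, 0, 0, 0, 0.1, 255],
    [0.0001, 0, 0, 0, 0, 0.047, 255],
    [0, 0, 0, 0, 0, 0, 255],
    [0, 0, 0, 0, 0, 0, 255],
    [0, 0, 0, 0, 0, 0, 255]
  ]
}}

```text
t: 5.57
tcp_pos: [0.5406, -0.0474, 0.0836]
tcp_rot: [[1.0, -0.025, -0.004], [-0.025, -1.0, 0.002], [-0.004, -0.002, -1.0]]
contact_force: [-7.3, 2.6, 4.5]
grip_width: 0.0234
finger_force: 30.0
```

```bash
python3 - <<'E'
from h import *
from rig import r
c=r.read_camera("scene");np.savez("s2.npz",**c)
f=c["frame"][150:270,60:230];cv2.imwrite("pics/s2.png",cv2.cvtColor(cv2.resize(f,None,fx=4,fy=4,interpolation=2),4))
delta(r.observe(),(.542,-.0483,.083),-91.45);print(r.observe()["wrist_torque"])
E
```

```text
t 5.62 tcp [ 0.5406 -0.0474  0.0837] yaw -91.42 shift [0.0014 0.0009 0.0007] turn 0.0005 tilt(tool) [-0.0016  0.0037 -0.    ] F [-8.6  2.6  4.8] w 0.0238 ff 30.0 j [-8.6 -2.4 92.4  0.1 90.3 82.8]
[ 0.56643147  1.22143213 -0.02906662]
```

View pics/s2.png

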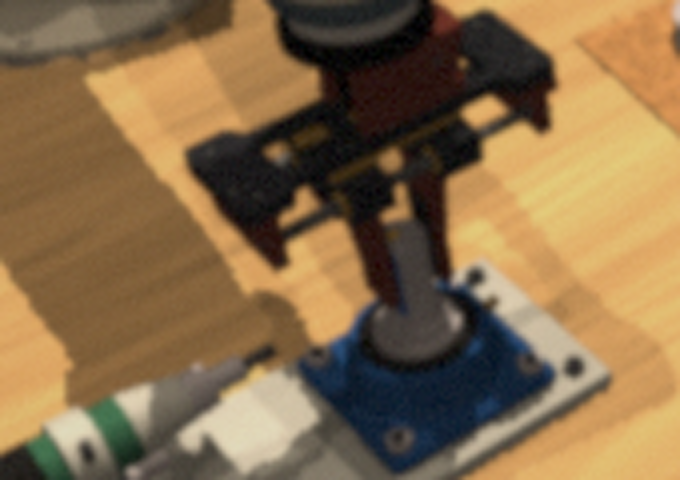

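Finger lies on the blue flat at (395,265), on the bit's side (bit at (265,355)); width is 23.5–23.8 mm, so it bears on the flat. Release and go to the collar.

{"op": "play_rows", "data": {
  "series": [
    [0, 0, 0, 0, 0, 0, 200],
    [0, 0, 0, 0, 0, 0, 160],
    [0, 0, 0, 0, 0, 0, 120],
    [0, 0, 0, 0, 0, 0, 80],
    [0, 0, 0, 0, 0, 0, 80],
    [0, 0, 0, 0, 0, 0, 80],
    [0, 0, -0.01, 0, 0, 0, 80],
    [0, 0, -0.02, 0, 0, 0, 80]
  ]
}}

```text
t: 6.28
tcp_pos: [0.5406, -0.0481, 0.1115]
tcp_rot: [[1.0, -0.025, -0.005], [-0.025, -1.0, 0.001], [-0.005, -0.001, -1.0]]
contact_force: [0.0, -0.1, -0.3]
grip_width: 0.0604
finger_force: 0.0
```

{"op": "play_rows", "data": {
  "series": [
    [0, 0, -0.035, 0, 0, 0, 80],
    [0, 0, -0.035, 0, 0, 0, 80],
    [0, 0, -0.035, 0, 0, 0, 40],
    [0, 0, -0.005, 0, 0, 0, 0]
  ]
}}

```text
t: 6.62
tcp_pos: [0.544, -0.0486, 0.2324]
tcp_rot: [[1.0, -0.025, 0.012], [-0.025, -1.0, -0.002], [0.012, 0.002, -1.0]]
contact_force: [-0.4, -0.1, 1.1]
grip_width: 0.0703
finger_force: 0.0
```

{"op": "play_rows", "data": {
  "series": [
    [0.0046, -0.038, 0, 0, 0, 0, 0],
    [0.0046, -0.038, 0, 0, 0, 0, 0],
    [0.0046, -0.038, 0, 0, 0, 0, 0],
    [0.0046, -0.038, 0, 0, 0, 0, 0],
    [0.0046, -0.038, 0, 0, 0, 0, 0],
    [0.0046, -0.038, 0, 0, 0, 0, 0],
    [0.0046, -0.038, 0, 0, 0, 0, 0],
    [0.0046, -0.038, 0, 0, 0, 0, 0]
  ]
}}

```text
t: 7.28
tcp_pos: [0.5865, 0.2566, 0.2241]
tcp_rot: [[1.0, -0.025, 0.001], [-0.025, -1.0, 0.0], [0.001, -0.0, -1.0]]
contact_force: [1.1, -1.6, 0.2]
grip_width: 0.0877
finger_force: 0.0
```

{"op": "play_rows", "data": {
  "series": [
    [0, 0, 0, 0, 0, -0.12, 0],
    [0, 0, 0, 0, 0, -0.12, 0],
    [0, 0, 0, 0, 0, -0.12, 0],
    [0, 0, 0, 0, 0, -0.12, 0],
    [0, 0, 0, 0, 0, -0.12, 0],
    [0, 0, 0, 0, 0, -0.12, 0],
    [0, 0, 0, 0, 0, -0.12, 0],
    [0, 0, 0, 0, 0, -0.12, 0]
  ]
}}

```text
t: 7.95
tcp_pos: [0.5866, 0.2547, 0.224]
tcp_rot: [[0.589, 0.808, 0.0], [0.808, -0.589, 0.0], [0.0, 0.0, -1.0]]
contact_force: [0.1, -0.3, 0.2]
grip_width: 0.0878
finger_force: 0.0
```

{"op": "play_rows", "data": {
  "series": [
    [0, 0, 0, 0, 0, -0.12, 0],
    [0, 0, 0, 0, 0, -0.12, 0],
    [0, 0, 0, 0, 0, -0.12, 0],
    [0, 0, 0, 0, 0, -0.12, 0],
    [0, 0, 0, 0, 0, -0.12, 0],
    [0, 0, 0, 0, 0, -0.12, 0],
    [0, 0, 0, 0, 0, -0.12, 0],
    [0, 0, 0, 0, 0, -0.12, 0]
  ]
}}

```text
t: 8.62
tcp_pos: [0.5866, 0.2547, 0.224]
tcp_rot: [[-0.324, 0.946, 0.0], [0.946, 0.324, 0.0], [-0.0, 0.0, -1.0]]
contact_force: [0.1, -0.2, -0.7]
grip_width: 0.0875
finger_force: 0.0
```

{"op": "play_rows", "data": {
  "series": [
    [0, 0, 0, 0, 0, -0.12, 0],
    [0, 0, 0, 0, 0, -0.12, 0],
    [0, 0, 0, 0, 0, -0.12, 0],
    [0, 0, 0, 0, 0, -0.12, 0],
    [0, 0, 0, 0, 0, -0.12, 0],
    [0, 0, 0, 0, 0, -0.12, 0],
    [0, 0, 0, 0, 0, -0.12, 0],
    [0, 0, 0, 0, 0, -0.01, 0]
  ]
}}

```text
t: 9.28
tcp_pos: [0.5866, 0.2547, 0.2239]
tcp_rot: [[-0.924, 0.382, 0.0], [0.382, 0.924, 0.0], [-0.0, 0.0, -1.0]]
contact_force: [-0.3, 0.7, 0.2]
grip_width: 0.0879
finger_force: 0.0
```

```bash
python3 - <<'E'
from h import *
from rig import r
delta(r.observe(),(.5848,.2583,.08),72.3)
c=r.read_camera("top");np.savez("t3.npz",**c)
d=r.read_camera("scene");np.savez("s3.npz",**d)
k=lambda c,x,y:cv2.resize(c["frame"][y:y+50,x:x+50],None,fx=8,fy=8,interpolation=2)
im=np.hstack([k(c,330,188),k(d,255,165)])
cv2.imwrite("pics/t3.png",cv2.cvtColor(im,4))
ok=c["z_map"]>0; P=cloud(c); hsv=cv2.cvtColor(c["frame"],cv2.COLOR_RGB2HSV)
yel=(hsv[...,0]>24)&(hsv[...,0]<36)&(hsv[...,1]>120)&(hsv[...,2]>120)
w=(340,380,195,235)
m=ok&win(*w)&(P[...,2]>.117)&(P[...,2]<.13); print("spin",m.sum(),circ(c,m,.122))
m=yel&win(*w)&(P[...,2]>.11); print([ray(c,u,v,.122).round(4)[:2] for v,u in np.argwhere(m)])
m=win(262,305,172,210); hs=cv2.cvtColor(d["frame"],cv2.COLOR_RGB2HSV); Q=cloud(d)
mm=m&(Q[...,2]>.018)&(Q[...,2]<.03)&(d["frame"].max(-1)<95); print(mm.sum(),circ(d,mm,.023))
E
```

```text
t 9.28 tcp [0.5866 0.2547 0.2239] yaw 67.52 shift [0.0031 0.0026 0.1439] turn -0.0835 tilt(tool) [0.0001 0.0002 0.    ] F [-0.3  0.7  0.2] w 0.0879 ff 0.0 j [ 20.4  11.5  63.6  -0.  105.  -47.1]
spin 106 (0.5415724487304687, -0.04940548324584961, 0.013881621360778808, array([ 0.5417315 , -0.04885626], dtype=float32))
[array([ 0.5439, -0.0589]), array([ 0.5415, -0.0521]), array([ 0.5416, -0.0544]), array([ 0.5416, -0.0566]), array([ 0.5417, -0.0589]), array([ 0.5393, -0.0521]), array([ 0.5394, -0.0589])]
177 (0.5604373168945312, 0.26333200073242186, 0.054904407501220706, array([0.5778618 , 0.25815773], dtype=float32))
```

View pics/t3.png

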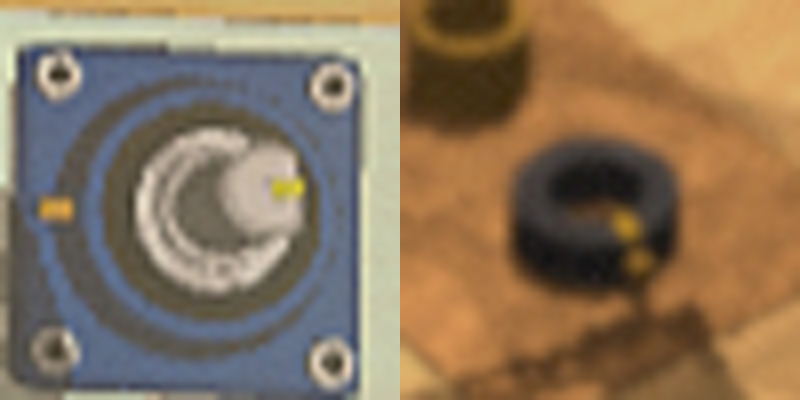

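The spindle stripe (crop (288,188)) now points straight at the bit, and the collar is untouched with its screw at (637,262). Descend over the collar.

{"op": "play_rows", "data": {
  "series": [
    [0.0031, 0.0026, 0, 0, 0, -0.0835, 0],
    [0, 0, 0.036, 0, 0, 0, 0],
    [0, 0, 0.036, 0, 0, 0, 0],
    [0, 0, 0.036, 0, 0, 0, 0],
    [0, 0, 0.036, 0, 0, 0, 0],
    [0, 0, 0.036, 0, 0, 0, 0],
    [0, 0, 0.03, 0, 0, 0, 0],
    [0, 0, 0, 0, 0, 0, 0]
  ]
}}

```text
t: 10.05
tcp_pos: [0.5806, 0.2567, 0.0055]
tcp_rot: [[-0.95, 0.311, -0.011], [0.311, 0.95, -0.004], [0.009, -0.007, -1.0]]
contact_force: [-0.7, -0.0, -0.5]
grip_width: 0.0878
finger_force: 0.0
```

```bash
python3 - <<'E'
from h import *
from rig import r
delta(r.observe(),(.5848,.2583,.0055),72.3)
E
```

```text
t 10.05 tcp [0.5806 0.2567 0.0055] yaw 71.86 shift [-0.0035  0.0028 -0.    ] turn -0.0077 tilt(tool) [-0.0074 -0.0093 -0.    ] F [-0.7 -0.  -0.5] w 0.0878 ff 0.0 j [ 20.8  14.8  82.    0.   83.9 -51.1]
```

Still settling; wait, close gradually.

{"op": "play_rows", "data": {
  "series": [
    [0, 0, 0, 0, 0, 0, 0],
    [0, 0, 0, 0, 0, 0, 0],
    [0, 0, 0, 0, 0, 0, 0]
  ]
}}

```text
t: 10.3
tcp_pos: [0.5865, 0.259, 0.0173]
tcp_rot: [[-0.951, 0.309, 0.005], [0.309, 0.951, 0.002], [-0.004, 0.003, -1.0]]
contact_force: [-0.3, 0.5, -0.1]
grip_width: 0.0878
finger_force: 0.0
```

```bash
python3 - <<'E'
from h import *
from rig import r
delta(r.observe(),(.5848,.2583,.0050),72.3)
E
```

```text
t 10.3 tcp [0.5865 0.259  0.0173] yaw 72.0 shift [ 0.0015 -0.0013  0.0123] turn -0.0053 tilt(tool) [ 0.0032  0.004  -0.    ] F [-0.3  0.5 -0.1] w 0.0878 ff 0.0 j [ 20.8  14.3  81.3   0.   84.  -51.2]
```

{"op": "play_rows", "data": {
  "series": [
    [0, 0, 0, 0, 0, 0, 0],
    [0, 0, 0, 0, 0, 0, 0],
    [0, 0, 0.002, 0, 0, 0, 0],
    [0, 0, 0.002, 0, 0, 0, 0],
    [0, 0, 0.002, 0, 0, -0.005, 0],
    [0, 0, 0.002, 0, 0, 0, 0],
    [0, 0, 0, 0, 0, 0, 0],
    [0, 0, 0, 0, 0, 0, 0]
  ]
}}

```text
t: 10.97
tcp_pos: [0.5845, 0.2582, 0.0052]
tcp_rot: [[-0.953, 0.303, -0.001], [0.303, 0.953, -0.0], [0.001, -0.001, -1.0]]
contact_force: [-0.6, 0.2, 0.9]
grip_width: 0.0875
finger_force: 0.0
```

```bash
python3 - <<'E'
from h import *
from rig import r
delta(r.observe(),(.5848,.2583,.0050),72.3)
E
```

```text
t 10.97 tcp [0.5845 0.2582 0.0052] yaw 72.33 shift [-0.0003  0.0002  0.0002] turn 0.0006 tilt(tool) [-0.0005 -0.0006  0.    ] F [-0.6  0.2  0.9] w 0.0875 ff 0.0 j [ 20.8  14.8  82.   -0.   83.2 -51.5]
```

{"op": "play_rows", "data": {
  "series": [
    [0, 0, 0, 0, 0, 0, 60],
    [0, 0, 0, 0, 0, 0, 90],
    [0, 0, 0, 0, 0, 0, 130],
    [0, 0, 0, 0, 0, 0, 180],
    [0, 0, 0, 0, 0, 0, 255],
    [0, 0, 0, 0, 0, 0, 255],
    [0, 0, 0, 0, 0, 0, 255],
    [0, 0, 0, 0, 0, 0, 255]
  ]
}}

```text
t: 11.63
tcp_pos: [0.5848, 0.2585, 0.0057]
tcp_rot: [[-0.953, 0.303, 0.0], [0.303, 0.953, 0.0], [-0.0, 0.0, -1.0]]
contact_force: [0.1, 0.3, 0.2]
grip_width: 0.0529
finger_force: 30.0
```

{"op": "play_rows", "data": {
  "series": [
    [0, 0, 0, 0, 0, 0, 255],
    [0, 0, 0, 0, 0, 0, 255],
    [0, 0, 0, 0, 0, 0, 255]
  ]
}}

```text
t: 11.88
tcp_pos: [0.5848, 0.2585, 0.0057]
tcp_rot: [[-0.953, 0.303, 0.0], [0.303, 0.953, 0.0], [-0.0, 0.0, -1.0]]
contact_force: [1.5, 1.7, 0.6]
grip_width: 0.0531
finger_force: 30.0
```

{"op": "play_rows", "data": {
  "series": [
    [0, 0, -0.005, 0, 0, 0, 255],
    [0, 0, -0.015, 0, 0, 0, 255],
    [0, 0, -0.03, 0, 0, 0, 255],
    [0, 0, -0.03, 0, 0, 0, 255],
    [0, 0, -0.03, 0, 0, 0, 255],
    [0, 0, -0.03, 0, 0, 0, 255],
    [0, 0, -0.02, 0, 0, 0, 255],
    [0, 0, -0.01, 0, 0, 0, 255]
  ]
}}

```text
t: 12.55
tcp_pos: [0.5855, 0.2584, 0.1796]
tcp_rot: [[-0.953, 0.304, 0.004], [0.304, 0.953, 0.001], [-0.004, 0.003, -1.0]]
contact_force: [-0.5, 0.5, -2.5]
grip_width: 0.053
finger_force: 30.0
```

{"op": "play_rows", "data": {
  "series": [
    [0, 0, 0, 0, 0, 0.107, 255],
    [0, 0, 0, 0, 0, 0.107, 255],
    [0, 0, 0, 0, 0, 0.107, 255],
    [0, 0, 0, 0, 0, 0.107, 255],
    [0, 0, 0, 0, 0, 0.107, 255],
    [0, 0, 0, 0, 0, 0.107, 255],
    [0, 0, 0, 0, 0, 0.107, 255],
    [0, 0, 0, 0, 0, 0.107, 255]
  ]
}}

```text
t: 13.22
tcp_pos: [0.5841, 0.2579, 0.1738]
tcp_rot: [[-0.39, 0.921, -0.003], [0.921, 0.39, -0.001], [-0.0, -0.003, -1.0]]
contact_force: [0.4, -0.7, -1.8]
grip_width: 0.0533
finger_force: 30.0
```

{"op": "play_rows", "data": {
  "series": [
    [0, 0, 0, 0, 0, 0.107, 255],
    [0, 0, 0, 0, 0, 0.107, 255],
    [0, 0, 0, 0, 0, 0.107, 255],
    [0, 0, 0, 0, 0, 0.107, 255],
    [-0.01, -0.0012, 0, 0, 0, 0, 255],
    [-0.02, -0.0023, 0, 0, 0, 0, 255],
    [-0.03, -0.0035, 0, 0, 0, 0, 255],
    [-0.03, -0.0035, 0, 0, 0, 0, 255]
  ]
}}

```text
t: 13.88
tcp_pos: [0.5714, 0.1673, 0.1742]
tcp_rot: [[0.016, 1.0, -0.002], [1.0, -0.016, -0.001], [-0.001, -0.002, -1.0]]
contact_force: [1.1, -0.2, -1.9]
grip_width: 0.0531
finger_force: 30.0
```

{"op": "play_rows", "data": {
  "series": [
    [-0.03, -0.0035, 0, 0, 0, 0, 255],
    [-0.03, -0.0035, 0, 0, 0, 0, 255],
    [-0.03, -0.0035, 0, 0, 0, 0, 255],
    [-0.03, -0.0035, 0, 0, 0, 0, 255],
    [-0.03, -0.0035, 0, 0, 0, 0, 255],
    [-0.03, -0.0035, 0, 0, 0, 0, 255],
    [-0.02, -0.0023, 0, 0, 0, 0, 255],
    [-0.01, -0.0012, 0, 0, 0, 0, 255]
  ]
}}

```text
t: 14.55
tcp_pos: [0.542, -0.044, 0.1748]
tcp_rot: [[0.021, 1.0, -0.002], [1.0, -0.021, -0.001], [-0.001, -0.002, -1.0]]
contact_force: [0.1, 0.1, -3.1]
grip_width: 0.0531
finger_force: 30.0
```

{"op": "play_rows", "data": {
  "series": [
    [0, 0, 0, 0, 0, 0, 255],
    [0, 0, 0, 0, 0, 0, 255],
    [0, 0, 0, 0, 0, 0, 255],
    [0, 0, 0, 0, 0, 0, 255]
  ]
}}

```text
t: 14.88
tcp_pos: [0.5434, -0.0396, 0.1755]
tcp_rot: [[0.019, 1.0, -0.0], [1.0, -0.019, 0.0], [0.0, -0.0, -1.0]]
contact_force: [-0.1, 0.7, -2.7]
grip_width: 0.0531
finger_force: 30.0
```

```bash
python3 - <<'E'
from h import *
from rig import r
delta(r.observe(),(.5415,-.0496,.15),-1.45)
d=r.read_camera("scene");np.savez("s4.npz",**d);c=r.read_camera("top");np.savez("t4.npz",**c)
k=lambda c,x,y:cv2.resize(c["frame"][y:y+80,x:x+80],None,fx=5,fy=5,interpolation=2)
cv2.imwrite("pics/s4.png",cv2.cvtColor(np.hstack([k(d,120,150),k(c,330,175)]),4))
E
```

```text
t 14.88 tcp [ 0.5434 -0.0396  0.1755] yaw -1.1 shift [-0.01   -0.0017  0.0255] turn 0.006 tilt(tool) [-0.0002 -0.0004 -0.    ] F [-0.1  0.7 -2.7] w 0.0531 ff 30.0 j [-7.8 -3.5 84.1  0.  99.4 -6.7]
```

View pics/s4.png

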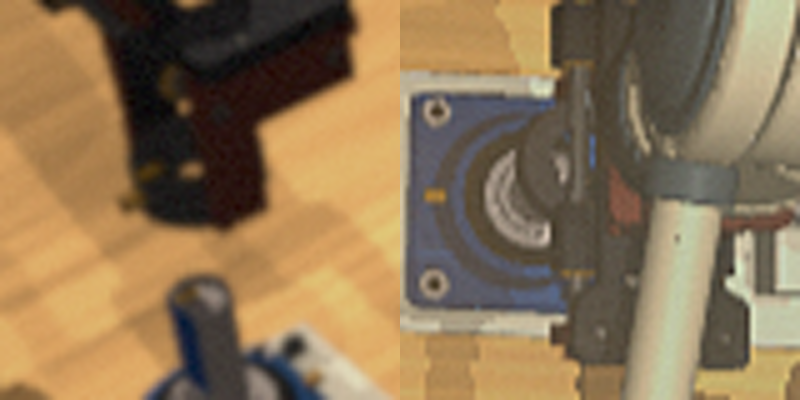

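Scene crop: collar held level, brass screw at (132,202) pointing toward the bit side; spindle end below at (200,285). Check the screw head's predicted versus seen position.

```bash
python3 - <<'E'
from h import *
d=load("s4.npz");P=cloud(d);hsv=cv2.cvtColor(d["frame"],cv2.COLOR_RGB2HSV)
t=np.array([.5434,-.0396,.1755])
for s in(35,31,27): print(s,proj(d,t+[-.0192*s/1000*1,-s/1000,.0073]))
m=win(140,160,180,197)&(hsv[...,0]>12)&(hsv[...,0]<34)&(hsv[...,1]>150)
m&=(P[...,2]>.14)
for v,u in np.argwhere(m): print(u,v,hsv[v,u],P[v,u].round(4))
# dark ring top/bottom: points on collar
w=win(140,165,180,200)&(P[...,2]>.16)&(P[...,2]<.2)&(d["z_map"]>0)
A=P[w]; print(w.sum(),A.min(0),A.max(0))
A=A[(A[:,2]<.19)&(A[:,0]>.5434-.028)]
# fit circle r=27 on rim points z .175-.19
B=A[(A[:,2]>.174)&(A[:,2]<.19)]
from scipy.optimize import least_squares
s=least_squares(lambda p:np.hypot(B[:,0]-p[0],B[:,1]-p[1])-.027,[.5434,-.04],loss="soft_l1",f_scale=.001);print(len(B),s.x,s.cost)
E
```

```text
35 [144.00850369 190.7295815 ]
31 [145.76614417 189.84986964]
27 [147.51621388 188.97394702]
150 182 [ 18 177  46] [ 0.5382 -0.056   0.192 ]
151 182 [ 14 170  45] [ 0.538  -0.0539  0.1907]
148 183 [ 19 186  52] [ 0.539  -0.0611  0.1927]
149 183 [ 18 158  66] [ 0.5401 -0.0595  0.1925]
150 183 [ 19 188  69] [ 0.5418 -0.0582  0.1927]
151 183 [ 18 189  62] [ 0.5434 -0.0568  0.1929]
152 183 [ 16 157  47] [ 0.5433 -0.0547  0.1916]
147 184 [ 18 161  65] [ 0.5425 -0.0652  0.1945]
148 184 [ 19 201  71] [ 0.5419 -0.0629  0.1929]
149 184 [ 19 199  77] [ 0.5442 -0.0619  0.1936]
150 184 [ 19 200  70] [ 0.5446 -0.06    0.1928]
151 184 [ 20 182  59] [ 0.5462 -0.0586  0.193 ]
152 184 [ 18 168  41] [ 0.5474 -0.0571  0.1928]
147 185 [ 17 157  70] [ 0.5405 -0.0648  0.1906]
148 185 [ 19 188  69] [ 0.5434 -0.064   0.1918]
149 185 [ 20 207  64] [ 0.5463 -0.0633  0.1931]
150 185 [ 17 170  54] [ 0.5468 -0.0614  0.1923]
148 186 [ 18 155  51] [ 0.5455 -0.0654  0.1913]
145 188 [ 17 153 142] [ 0.5416 -0.0708  0.187 ]
146 188 [ 17 156 118] [ 0.5424 -0.0691  0.1864]
147 188 [ 18 165  88] [ 0.5452 -0.0683  0.1876]
145 189 [ 17 160 123] [ 0.5425 -0.0716  0.1854]
146 189 [ 18 177 111] [ 0.5436 -0.0701  0.1852]
147 189 [ 17 177  92] [ 0.5444 -0.0684  0.1846]
148 189 [ 17 176  68] [ 0.5446 -0.0664  0.1837]
144 190 [ 17 154 114] [ 0.5411 -0.0736  0.1831]
145 190 [ 17 168 102] [ 0.5441 -0.0728  0.1845]
146 190 [ 18 173  99] [ 0.5426 -0.0701  0.182 ]
147 190 [ 18 173  87] [ 0.5445 -0.0689  0.1824]
148 190 [ 17 157  73] [ 0.5456 -0.0673  0.1822]
145 191 [ 17 172  95] [ 0.5476 -0.0749  0.1852]
146 191 [ 17 154 103] [ 0.5444 -0.0714  0.1812]
254 [ 0.52410249 -0.07533499  0.17114653] [ 0.5795683  -0.0314187   0.19848627]
139 [ 0.55085392 -0.03633905] 0.0004036850228781747
```

Matches the prediction within about a millimetre. Align and descend.

{"op": "play_rows", "data": {
  "series": [
    [-0.005, -0.001, 0, 0, 0, 0.006, 255],
    [-0.005, -0.0007, 0, 0, 0, 0, 255],
    [0, 0, 0.012, 0, 0, 0, 255],
    [0, 0, 0.016, 0, 0, 0, 255],
    [0, 0, 0.01, 0, 0, 0, 255],
    [0, 0, 0, 0, 0, 0, 255],
    [0, 0, 0, 0, 0, 0, 255],
    [0, 0, 0, 0, 0, 0, 255]
  ]
}}

```text
t: 15.65
tcp_pos: [0.5415, -0.0509, 0.1381]
tcp_rot: [[0.028, 1.0, 0.001], [1.0, -0.028, -0.0], [-0.0, 0.001, -1.0]]
contact_force: [0.8, -0.3, -2.1]
grip_width: 0.053
finger_force: 30.0
```

```bash
python3 - <<'E'
from h import *
from rig import r
delta(r.observe(),(.5415,-.0496,.0827),-1.45)
E
```

```text
t 15.65 tcp [ 0.5415 -0.0509  0.1381] yaw -1.58 shift [ 0.0013 -0.0001  0.0554] turn -0.0022 tilt(tool) [ 0.0005  0.0001 -0.    ] F [ 0.8 -0.3 -2.1] w 0.053 ff 30.0 j [-9.  -3.5 87.9  0.  95.6 -7.4]
```

{"op": "play_rows", "data": {
  "series": [
    [0.0013, 0, 0, 0, 0, 0, 255],
    [0, 0, 0.003, 0, 0, 0, 255],
    [0, 0, 0.004, 0, 0, 0, 255],
    [0, 0, 0.004, 0, 0, 0, 255],
    [0, 0, 0.003, 0, 0, 0, 255],
    [0, 0, 0.003, 0, 0, 0, 255],
    [0, 0, 0.002, 0, 0, 0, 255],
    [0, 0, 0, 0, 0, 0, 255]
  ]
}}

```text
t: 16.32
tcp_pos: [0.541, -0.0495, 0.1178]
tcp_rot: [[0.028, 1.0, -0.001], [1.0, -0.028, 0.0], [0.0, -0.001, -1.0]]
contact_force: [-0.1, -0.2, -2.1]
grip_width: 0.0531
finger_force: 30.0
```

```bash
python3 - <<'E'
from h import *
from rig import r
o=r.observe();delta(o,(.5415,-.0496,.0827),-1.45);print(o["wrist_torque"])
E
```

```text
t 16.32 tcp [ 0.541  -0.0495  0.1178] yaw -1.58 shift [-0.0001  0.0005  0.0351] turn -0.0023 tilt(tool) [-0.0012 -0.0001 -0.    ] F [-0.1 -0.2 -2.1] w 0.0531 ff 30.0 j [-8.8 -3.2 89.6 -0.  93.6 -7.2]
[-0.04676306  0.06279338 -0.0104521 ]
```

{"op": "play_rows", "data": {
  "series": [
    [0, 0, 0.003, 0, 0, 0, 255],
    [0, 0, 0.003, 0, 0, 0, 255],
    [0, 0, 0.003, 0, 0, 0, 255],
    [0, 0, 0.003, 0, 0, 0, 255],
    [0, 0, 0.003, 0, 0, 0, 255],
    [0, 0, 0.003, 0, 0, 0, 255],
    [0, 0, 0, 0, 0, 0, 255],
    [0, 0, 0, 0, 0, 0, 255]
  ]
}}

```text
t: 16.98
tcp_pos: [0.5412, -0.0495, 0.1003]
tcp_rot: [[0.027, 1.0, -0.001], [1.0, -0.027, 0.0], [0.0, -0.001, -1.0]]
contact_force: [0.3, -0.1, -2.9]
grip_width: 0.0531
finger_force: 30.0
```

```bash
python3 - <<'E'
from h import *
from rig import r
o=r.observe();delta(o,(.5415,-.0496,.0827),-1.45);print(o["wrist_torque"])
E
```

```text
t 16.98 tcp [ 0.5412 -0.0495  0.1003] yaw -1.57 shift [-0.0001  0.0003  0.0176] turn -0.0021 tilt(tool) [-0.0006 -0.0001 -0.    ] F [ 0.3 -0.1 -2.9] w 0.0531 ff 30.0 j [-8.8 -2.9 91.1  0.  91.8 -7.2]
[-0.0896352   0.10342362 -0.03862144]
```

{"op": "play_rows", "data": {
  "series": [
    [0, 0, 0.003, 0, 0, 0, 255],
    [0, 0, 0.003, 0, 0, 0, 255],
    [0, 0, 0.003, 0, 0, 0, 255],
    [0, 0, 0.003, 0, 0, 0, 255],
    [0, 0, 0.003, 0, 0, 0, 255],
    [0, 0, 0.0025, 0, 0, 0, 255],
    [0, 0, 0, 0, 0, 0, 255],
    [0, 0, 0, 0, 0, 0, 255]
  ]
}}

```text
t: 17.65
tcp_pos: [0.5412, -0.0495, 0.0829]
tcp_rot: [[0.027, 1.0, -0.0], [1.0, -0.027, 0.0], [0.0, -0.0, -1.0]]
contact_force: [0.2, 0.2, -3.0]
grip_width: 0.0529
finger_force: 30.0
```

{"op": "play_rows", "data": {
  "series": [
    [0, 0, 0, 0, 0, 0, 255],
    [0, 0, 0, 0, 0, 0, 255],
    [0, 0, 0, 0, 0, 0, 255],
    [0, 0, 0, 0, 0, 0, 255]
  ]
}}

```text
t: 17.98
tcp_pos: [0.5415, -0.0495, 0.0833]
tcp_rot: [[0.027, 1.0, 0.0], [1.0, -0.027, -0.0], [-0.0, 0.0, -1.0]]
contact_force: [-0.7, -0.1, -1.9]
grip_width: 0.0532
finger_force: 30.0
```

```bash
python3 - <<'E'
from h import *
from rig import r
o=r.observe();delta(o,(.5415,-.0496,.0827),-1.45);print(o["wrist_torque"])
d=r.read_camera("scene");np.savez("s5.npz",**d)
print([proj(d,(.5406,-.0496-s,.09)).round(1) for s in(.027,.035)],proj(d,(.541,-.0496,.122)).round(1))
cv2.imwrite("pics/s5.png",cv2.cvtColor(cv2.resize(d["frame"][175:275,90:200],None,fx=6,fy=6,interpolation=2),4))
E
```

```text
t 17.98 tcp [ 0.5415 -0.0495  0.0833] yaw -1.57 shift [-0.0001  0.      0.0006] turn -0.0022 tilt(tool) [ 0.0003  0.     -0.    ] F [-0.7 -0.1 -1.9] w 0.0532 ff 30.0 j [-8.8 -2.5 92.4 -0.  90.  -7.2]
[-0.03940905  0.05336569 -0.0560758 ]
[array([150.4, 224.6]), array([147.1, 226.4])] [159.  207.4]
```

View pics/s5.png

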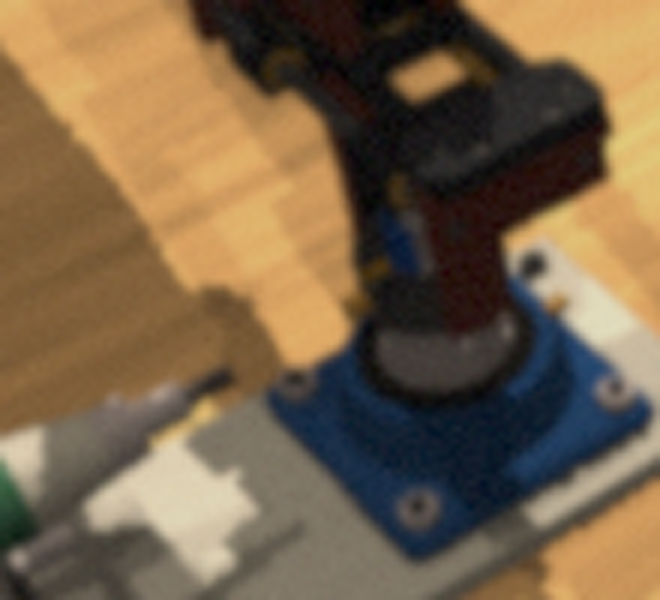

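The collar is on the spindle. Its screw, at crop (355,303), is where predicted, the blue flat above it faces the bit, and the forces are only the collar's weight. Handing in.

```bash
python3 -c "
from rig import r
print(r.finish_job())"
```

```text
the job is handed in; nothing more can be done
None
```

I turned the spindle so its flat faces the bit and handed the job in with the collar held level over it at bit height, its set screw pointing at the bit; no verdict came back, so the result is unconfirmed.

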